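Set the shelf lamp's dimmer knob to its mark and pull it out to lock

TASK

Turn the dimmer knob on the base of the clamp-on shelf lamp clockwise to the long mark on its dial, then, pulling lightly, feel your way on just past the mark for the notch of the lock, pull the knob all the way out there so that it is locked, and let go of it. Never pull or twist hard against the lock, and leave the bulbs and the other things on the shelf where they are.

Things in the scene. Friction and masses are not known exactly. Their poses are not given: they have to be found in the camera images.
- lamp: Aluminium clamp-on shelf lamp, fixed: round housing 116 mm across and 38 mm tall resting on the mat, clamp and 13 mm post 0.13 m behind it (+x) and 70 mm to its -y side, arm and shade high above its -y side. Origin under the housing, on the knob's axis, on the mat's top; z up.
- knob_grip (a point): Black dimmer knob on top of the housing, axis vertical: round skirt 48 mm wide, 8 mm thick, on it an upright flat-sided grip bar 14 mm wide, 26 mm tall, square end 22 mm from the axis, pointed end 27 mm. Point on the axis, half-way up the bar, 21 mm above the dial ring. x axis along the bar to its pointed end, z up. Turns with 0.05 N m; the mark is 0.5 to 1.1 rad away, clockwise seen from above.
- pointer (a point): Tip of the knob's pointer nose, below the pointed end of the bar, 31.5 mm from the turning axis, 4.5 mm above the dial ring. Axes as knob_grip.
- mark (a point): Inner end of the long raised mark on the flat black dial ring (100 mm across) around the knob: a pale bar 14 x 5 mm, 2.5 mm high; the other ticks are short and thin. Point 33 mm from the axis; x axis radially outward, z up. It shows where the lock begins: the notch lies past it, clockwise, 0.07 to 0.40 rad (within the next two short ticks, 0.2 rad apart); its place differs from lamp to lamp and can only be felt.
- knob (a joint): How far the knob is pulled out (straight up along its axis), m: 0 pushed in, 0.009 its stop, locked above 0.0065. Slides with 2 N of friction and stays where it is left. Away from the notch a lug on its shaft meets the sprung lock plate after 2 mm; at the notch it comes on out with no more resistance than friction, and then cannot turn.
- lock_plate: Steel lock ring inside the housing, out of sight; origin at the lamp's. It has one notch, in which the knob's lug has 0.023 rad of play either way. Off the notch it resists the pull by a spring: 4 N at first touch (knob 2 mm out), 3 N more per further mm, solid after 4 mm more; let go there, the knob is pushed back in. More than 14 N of pull or twist on it damages it.
- bulb_a_center (a point): Centre of the 80 mm globe of an LED bulb (118 mm long, opal, aluminium cap) that stands cap up in the glass ramekin; leave alone.
- bulb_b_center (a point): Centre of the 80 mm globe of an LED bulb that stands cap down in the small carton; leave alone.
- ramekin: Small glass ramekin, 86 mm across, 42 mm tall, holding a bulb; origin at the centre of its underside; leave alone.
- carton: Open cardboard bulb carton, 88 x 88 x 75 mm, holding a bulb; origin at the centre of its underside; leave alone.
- bulb_case: Green plastic spare-bulb case with a snap lid, shut, 129 x 104 x 88 mm; origin at the centre of its underside; leave alone.
- tape: Roll of paper tape lying flat, 72 mm across, 24 mm tall, beside the lamp's housing; origin at the centre of its underside; leave alone.
- screwdriver: Screwdriver with a wooden handle, 170 mm long, 26 mm thick, lying along the mat's front edge; origin under its middle; leave alone.
- jar: Small glass jar with a steel lid, 64 mm across, 75 mm tall; origin at the centre of its underside; leave alone.

How it is judged (in metres and radians):
On the way:
1. the knob's pointer has been turned to the long mark (within about 20 degrees) (horizontal distance between pointer and mark below 0.012 m), for 0.1 s.
At the end, for the whole second after the job is handed in: The knob is pulled out by more than 6.5 mm of its 9 mm (its lug then stands in the lock notch), with its pointer within 15.5 mm of the mark's inner end, and stays there when let go; the bulbs and other things on the shelf are within 20 mm of where they were (value of joint knob above 0.0065 m and horizontal distance between pointer and mark below 0.0155 m and distance of each of bulb_a_center, bulb_b_center, ramekin, carton, bulb_case, tape, screwdriver, jar from where it was at the start of the episode below 0.02 m); the robot touches nothing.
It fails at once if the lock plate is pulled or twisted with more than 14 N (contact force between lock_plate and anything else above 14 N).
It fails at once if a bulb or another thing on the shelf is moved by more than 20 mm (distance of any of bulb_a_center, bulb_b_center, ramekin, carton, bulb_case, tape, screwdriver, jar from where it was at the start of the episode above 0.02 m).
It also fails if it takes over 51 s, if anything falls off the work surface, if the arm or the gripper's body presses on something with over 40 N, if the wrist force passes 120 N, or if a joint passes its speed limit or range.

ROBOT

A 6-joint arm with a two-finger parallel gripper is mounted at the origin on the work surface. World frame = base frame: x ahead of the robot, y to its left, z up, the work surface at z = 0. Lengths are in m, angles in degrees, forces in N, time in s.
With the tool pointing down it reaches from about 0.25 to 0.8 m from the base axis. Payload 3.9 kg.
Tool frame: the origin (TCP) lies at the very end of the fingers, on their centre line; the grasp point (between the pads) lies r.grip_point_offset behind it (r.grip_point_offset is the distance from the TCP to the grasp point, in m); y points along the fingers, x is the direction in which the jaws open and shut, and the axes are right-handed (so a half turn about y gives the same grasp; the last joint's range is limited). The gripper opens to 85 mm and grips with 20 to 120 N. Pads are 22 mm wide; open, the fingers measure 114 mm over their backs; the gripper's body (76 mm by 85 mm) begins 54 mm behind the grasp point. The pads swing forward as they close: fully open they stand 13 mm farther back than shut.
Start: joints at [-63.426, 14.897, -7.913, 67.191, 0, 90], TCP at [0.235, -0.47, 0.231] pointing down, gripper open.
Joint ranges: [-159.42, 159.42], [-47.68, 98.78], [-73.54, 78.23], [-108.79, 121.32], [-90, 84.71], [-180, 180]. Speed limits (degrees/s): [147.25, 147.25, 180, 180, 180, 180].

INTERFACE

Orientations are given as [roll, pitch, yaw] about the fixed x, y, z axes, in that order (R = Rz(yaw) Ry(pitch) Rx(roll)).
In Python, from bench import telemetry, imaging, r, models gives the robot as it stands.
- The arm moves only by the shell command python3 -m creep 'ROWS' [OPENING] [FORCE]. ROWS is JSON, a list of rows, each a list of 6 numbers: the shift along the world's x, y, z in mm, then the turn, a rotation vector about the world's x, y, z in degrees. A call has exactly 10 rows; each row shifts and turns the commanded pose from where the row before left it; what a row does not reach is not made up. A row lasts 1/8 s, in which the tool goes at most 62.5 mm and 10.7 degrees, less where a joint would pass 70% of its speed; a pose out of reach is approached as far as the arm can. A call is refused whole if a number of a shift passes 62.5 or a number of a turn 10.7, either way. A call with a gripper value outside its range is refused whole. OPENING is the closure, from 0 (fully open) to 1 (shut), set as the call begins (- or left out, the last holds). The fingers move at their own pace and stop on an object; FORCE is the grip in N (left out, the last holds). Time passes only in rows, so rows that do not move let the fingers close, or fill a call up. It gives the time, the measured TCP pose, the force and the opening at its end, in the units of the state.
- telemetry.sense(): the state, without advancing time (a new reading comes with each control period).
- imaging.capture(name): name is "side" or "top" or "wrist"; returns the picture (400x640x3 uint8, red, green, blue); there is no depth.
- imaging.camera_params(name): a dict with "intrinsics" (3x3 intrinsics, pixels), "R" (3x3) and "t" (3): a world point X has camera coordinates R X + t. Camera axes: x right, y down, z forward; pixel columns grow to the right and rows downward; lengths in m; the calibration is good to about 2 mm. A picture is of the moment at which its call begins: read the wrist's pose just before it. camera_params takes no time and is no camera call; for the wrist camera it gives the pose at the moment of the call.
- r.finish_job(): hands the job in, once; it reports no verdict.
Trained networks look in the newest picture that a camera, given by its name, has taken for a name from the list of things; names that differ only in an ending like _2 or _b are one class to them, and where a whole thing is asked for, a point or a joint stands for the part that bears it (a point fixed in the world has none). Each returns a list of dicts, best first, with "score" (0 to 1); they miss things now and then, are a little off and sometimes report something else, mostly with a low value. They report only what shows in the picture. A call takes as long as a camera call.
- models.cut_out(camera, thing): "pixels" (400x640 bool, what is visible of it).
- models.place_of(camera, thing): "point" ([x, y, z] in m, in world coordinates, good to about 4 mm: a listed point, or the origin of a listed thing).
The state is a dict: "time_s": time; "qpos": joint angles; "qvel": joint speeds; "joint_efforts": joint torques, N m; "tcp_pos": TCP position; "tool_rot": TCP orientation; "ft_force": force on the tool from outside, world axes, zero at the start; "moment": the same for the moment, N m; "width": finger opening in m.
Only numpy, scipy, OpenCV 4.12 (cv2) and the standard library are available. Lean on these libraries where they do the work, as an engineer would, in place of code of your own. Each camera call takes 0.05 s, during which the arm holds its last target. There are 200 camera calls.

## Working session

There is one attempt and no reset: what is moved stays moved. The work goes in short steps, Python scripts to look and compute and a shell command to move; the robot and the scene stay as the last step left them, time stands still between calls to the robot, and variables do not carry over. Pictures are saved under pics/ and viewed, about 8 in all and at most 12, crops included, and the job is handed in when it is done.

```bash
mkdir -p pics
cat > h.py <<'E'
from bench import telemetry, imaging, r, models
import numpy as np, cv2
def proj(cam,X):
    p=imaging.camera_params(cam); c=np.array(p["R"])@np.array(X)+np.array(p["t"]); u=np.array(p["intrinsics"])@c; return u[:2]/u[2]
def ray(cam,uv,z):
    p=imaging.camera_params(cam); R=np.array(p["R"]);t=np.array(p["t"])
    d=R.T@np.linalg.inv(p["intrinsics"])@np.array([uv[0],uv[1],1.]); o=-R.T@t
    return o+d*(z-o[2])/d[2]
def st():
    s=telemetry.sense(); print({k:np.round(s[k],4).tolist() for k in ("time_s","qpos","tcp_pos","tool_rot","ft_force","moment","width")})
E
python3 - <<'E'
from h import *
st(); print(r.grip_point_offset)
ims=[]
for c in ("top","side"):
    im=imaging.capture(c); ims.append(im)
    for n in ("lamp","knob_grip","pointer","mark","tape","bulb_a_center","carton","bulb_case","jar"):
        if c=="side" and n in("tape","carton","bulb_case","jar","bulb_a_center"): continue
        print(c,n,[(round(d["score"],2),np.round(d["point"],4).tolist()) for d in models.place_of(c,n)[:2]])
cv2.imwrite("pics/a.png",cv2.resize(np.hstack(ims),(800,250))[:,:,::-1])
cv2.imwrite("pics/a_top.png",ims[0][:,:,::-1])
E
```

```text
{'time_s': 0.0, 'qpos': [-63.4269, 14.9355, -7.9858, 67.1916, 0.0002, 89.9996], 'tcp_pos': [0.2345, -0.4689, 0.2305], 'tool_rot': [-89.9998, 0.1128, -63.4265], 'ft_force': [-0.1282, -0.5409, 0.8111], 'moment': [0.0092, 0.0261, -0.0708], 'width': 0.0853}
0.0187
top lamp [(0.62, [0.6071, 0.0306, 0.1312]), (0.6, [0.618, 0.056, 0.1765])]
top knob_grip [(0.76, [0.6046, 0.0331, 0.1949])]
top pointer [(0.49, [0.616, 0.058, 0.1774])]
top mark [(0.72, [0.6317, 0.044, 0.1739]), (0.63, [0.6066, 0.0297, 0.1296])]
top tape [(0.82, [0.542, 0.138, 0.1296])]
top bulb_a_center [(0.85, [0.5684, 0.2467, 0.1794])]
top carton [(0.76, [0.5969, -0.1724, 0.1295]), (0.57, [0.5694, 0.2461, 0.1803])]
top bulb_case [(0.84, [0.6197, -0.2817, 0.1299])]
top jar [(0.8, [0.5465, 0.355, 0.1319])]
side lamp [(0.86, [0.6049, 0.0282, 0.1314])]
side knob_grip []
side pointer [(0.86, [0.6175, 0.0596, 0.1738]), (0.52, [0.6169, -0.2852, 0.1282])]
side mark [(0.72, [0.6365, 0.0505, 0.1729])]
```

View picture.

View pics/a.png

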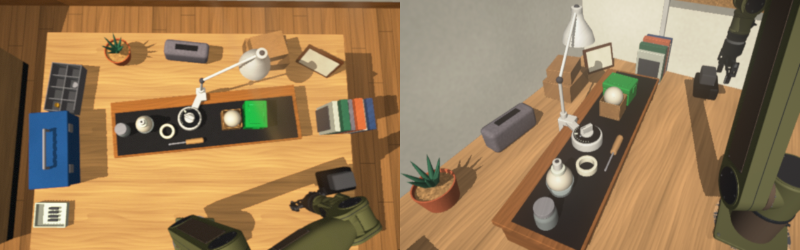

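Run:
```python
from h import *
u=proj("top",[.606,.031,.175]);print(u, proj("side",[.606,.031,.175]))
im=cv2.imread("pics/a_top.png");x,y=map(int,u);cv2.imwrite("pics/b.png",cv2.resize(im[y-60:y+60,x-60:x+60],(600,600),interpolation=cv2.INTER_CUBIC))
```

```text
[301.68159582 187.68572945] [298.03567391 211.81576017]
```

View pics/b.png

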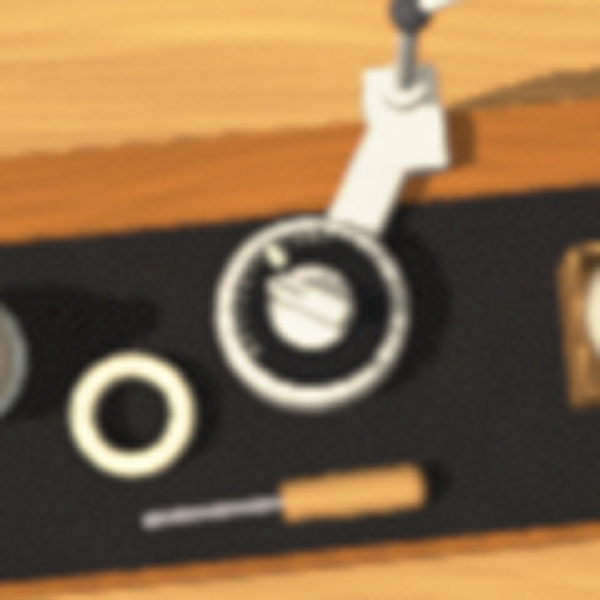

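```bash
python3 -m creep '[[30,40,10,0,0,4],[30,40,10,0,0,4],[30,40,10,0,0,4],[30,40,10,0,0,4],[30,40,10,0,0,4],[30,40,10,0,0,4],[30,40,10,0,0,4],[30,40,10,0,0,4],[30,40,10,0,0,4],[30,40,10,0,0,4]]' 0
python3 - <<'E'
from h import *
st()
im=imaging.capture("wrist");cv2.imwrite("pics/c.png",im[:,:,::-1])
for n in ("lamp","knob_grip","pointer","mark"):
    print(n,[(round(d["score"],2),np.round(d["point"],4).tolist()) for d in models.place_of("wrist",n)[:2]])
E
```

```text
time_s: 2.0
tcp_pos: [0.5357, -0.0681, 0.3318]
tool_rot: [-90.0, -0.0, -23.3]
ft_force: [1.1, -0.6, -0.2]
width: 0.0857
{'time_s': 2.0, 'qpos': [-7.2354, 15.2579, 7.4548, 82.1684, -0.0097, 106.0479], 'tcp_pos': [0.5357, -0.0681, 0.3318], 'tool_rot': [-90.0014, -0.0302, -23.2833], 'ft_force': [1.0559, -0.568, -0.1519], 'moment': [-0.0737, 0.0208, 0.0692], 'width': 0.0857}
lamp [(0.88, [0.6022, 0.0273, 0.136])]
knob_grip [(0.82, [0.6051, 0.029, 0.1909]), (0.22, [0.5978, -0.1695, 0.2061])]
pointer [(0.7, [0.6191, 0.0591, 0.1766])]
mark [(0.57, [0.6272, 0.0487, 0.1752])]
```

View pics/c.png

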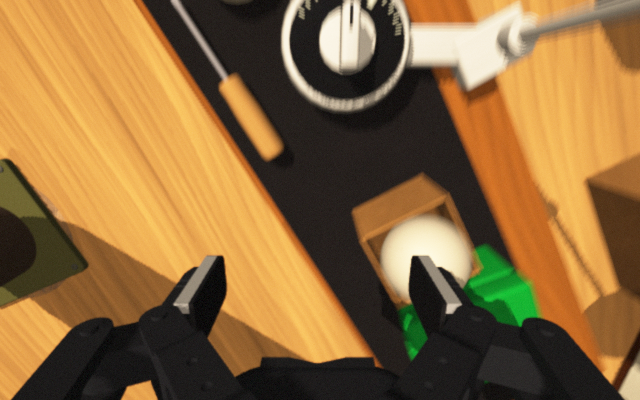

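```bash
python3 -m creep '[[3.5,5,-2.5,0,0,9],[3.5,5,-2.5,0,0,9],[3.5,5,-2.5,0,0,9],[3.5,5,-2.5,0,0,9],[3.5,5,-2.5,0,0,9],[3.5,5,-2.5,0,0,9],[3.5,5,-2.5,0,0,9],[3.5,5,-2.5,0,0,9],[3.5,5,-2.5,0,0,9],[3.5,5,-2.5,0,0,9]]' 0 && python3 -m creep '[[3.5,5,-2.5,0,0,9],[3.5,5,-2.5,0,0,9],[3.5,5,-2.5,0,0,9],[3.5,5,-2.5,0,0,9],[3.5,5,-2.5,0,0,9],[3.5,5,-2.5,0,0,9],[3.5,5,-2.5,0,0,9],[3.5,5,-2.5,0,0,9],[3.5,5,-2.5,0,0,9],[3.5,5,-2.5,0,0,9]]'
python3 - <<'E'
from h import *
st()
im=imaging.capture("wrist");cv2.imwrite("pics/d.png",im[:,:,::-1])
for n in ("lamp","knob_grip","pointer","mark"):
    print(n,[(round(d["score"],2),np.round(d["point"],4).tolist()) for d in models.place_of("wrist",n)[:2]])
print(proj("wrist",[.605,.03,.172]))
E
```

```text
time_s: 3.5
tcp_pos: [0.5689, -0.021, 0.3061]
tool_rot: [-90.0, 0.0, 66.7]
ft_force: [-0.5, 0.9, -0.2]
width: 0.0857
time_s: 4.75
tcp_pos: [0.6041, 0.0288, 0.2811]
tool_rot: [-90.0, -0.0, 156.7]
ft_force: [-0.8, -0.5, -0.3]
width: 0.0856
{'time_s': 4.75, 'qpos': [2.737, 22.2852, 10.3372, 78.101, -0.0182, -63.9733], 'tcp_pos': [0.6041, 0.0288, 0.2811], 'tool_rot': [-89.9621, -0.036, 156.7103], 'ft_force': [-0.7556, -0.4925, -0.3322], 'moment': [-0.0344, 0.0005, 0.072], 'width': 0.0856}
lamp [(0.78, [0.6015, 0.0295, 0.1279])]
knob_grip [(0.72, [0.604, 0.0277, 0.1922])]
pointer [(0.81, [0.6212, 0.0576, 0.1752])]
mark [(0.88, [0.6317, 0.0469, 0.1745])]
[315.98580343 192.71711241]
```

View pics/d.png

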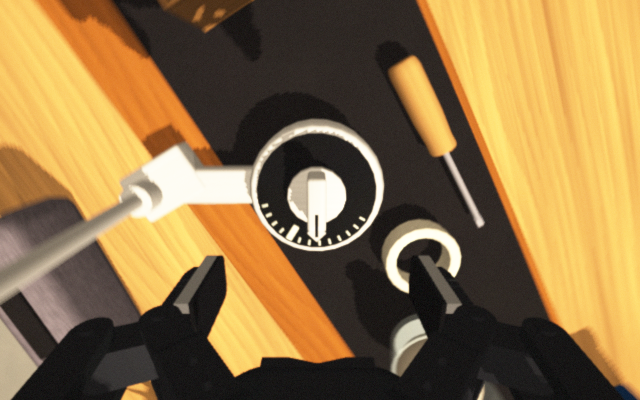

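Run:
```python
from h import *
im=cv2.imread("pics/d.png")
crop=cv2.resize(im[110:260,240:400],(800,750),interpolation=cv2.INTER_CUBIC)[:600+150]
cv2.imwrite("pics/e.png",cv2.resize(crop,(640,600)))
print([np.round(ray("wrist",p,z),4).tolist() for p,z in (((317,186),.172),((317,186),.168),((316,238),.1765),((292,233),.1745),((317,178),.206))])
```

```text
[[0.6019, 0.025, 0.172], [0.6024, 0.0261, 0.168], [0.6208, 0.0659, 0.1765], [0.6381, 0.0542, 0.1745], [0.5955, 0.0104, 0.206]]
```

View pics/e.png

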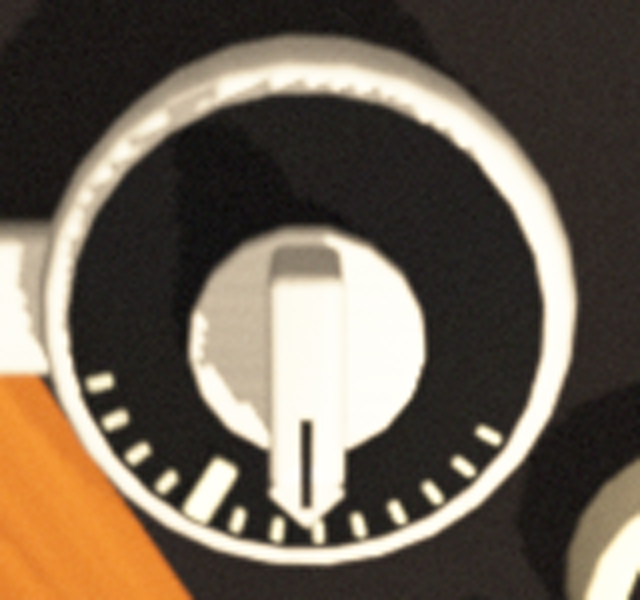

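Run:
```python
from h import *
print([np.round(ray("wrist",p,z),4).tolist() for p,z in (((316.8,190),.172),((316.5,241),.1765),((240+217/4,110+475/4),.1745))])
```

```text
[[0.6034, 0.0281, 0.172], [0.6215, 0.0687, 0.1765], [0.6347, 0.0514, 0.1745]]
```

```bash
python3 -m creep '[[0,0,-11,0,0,0],[0,0,-11,0,0,0],[0,0,-11,0,0,0],[0,0,-11,0,0,0],[0,0,-11,0,0,0],[0,0,-11,0,0,0],[0,0,-11,0,0,0],[0,0,-11,0,0,0],[0,0,-7,0,0,0],[0,0,0,0,0,0]]' 0 && python3 -m creep '[[0,0,0,0,0,0],[0,0,0,0,0,0],[0,0,0,0,0,0],[0,0,0,0,0,0],[0,0,0,0,0,0],[0,0,0,0,0,0],[0,0,0,0,0,0],[0,0,0,0,0,0],[0,0,0,0,0,0],[0,0,0,0,0,0]]' 1 40; python3 -c "
from h import *
st()"
```

```text
time_s: 6.25
tcp_pos: [0.6045, 0.0304, 0.1857]
tool_rot: [-90.0, -0.1, 156.6]
ft_force: [-0.4, -0.3, 0.4]
width: 0.0855
time_s: 7.5
tcp_pos: [0.6054, 0.0303, 0.1867]
tool_rot: [-90.0, 0.1, 156.6]
ft_force: [1.2, -1.7, 3.7]
width: 0.0132
{'time_s': 7.5, 'qpos': [2.8777, 23.9644, -1.0893, 64.8772, -0.0172, -63.6881], 'tcp_pos': [0.6054, 0.0303, 0.1867], 'tool_rot': [-90.0152, 0.0696, 156.5658], 'ft_force': [1.1909, -1.7378, 3.6848], 'moment': [-0.3098, -0.3591, -0.072], 'width': 0.0132}
```

```bash
python3 -m creep '[[0,0,0,0,0,-3.5],[0,0,0,0,0,-3.5],[0,0,0,0,0,-3.5],[0,0,0,0,0,-3.5],[0,0,0,0,0,-3.5],[0,0,0,0,0,-3.5],[0,0,0,0,0,-3.5],[0,0,0,0,0,-3.5],[0,0,0,0,0,0],[0,0,0,0,0,0]]'
python3 - <<'E'
from h import *
st()
im=imaging.capture("wrist");cv2.imwrite("pics/f.png",im[:,:,::-1])
for n in ("knob_grip","pointer","mark"):
    print(n,[(round(d["score"],2),np.round(d["point"],4).tolist()) for d in models.place_of("wrist",n)[:2]])
E
```

```text
time_s: 8.75
tcp_pos: [0.6057, 0.0301, 0.1867]
tool_rot: [-90.1, 0.1, 128.6]
ft_force: [3.7, -3.0, 3.9]
width: 0.0131
{'time_s': 8.75, 'qpos': [2.8706, 23.9716, -1.0786, 64.8463, -0.046, -35.7368], 'tcp_pos': [0.6057, 0.0301, 0.1867], 'tool_rot': [-90.0571, 0.0978, 128.6073], 'ft_force': [3.7152, -3.0249, 3.8625], 'moment': [-0.6057, -0.7822, -0.0037], 'width': 0.0131}
knob_grip [(0.77, [0.6032, 0.0293, 0.1903])]
pointer [(0.9, [0.6296, 0.05, 0.1757])]
mark []
```

View pics/f.png

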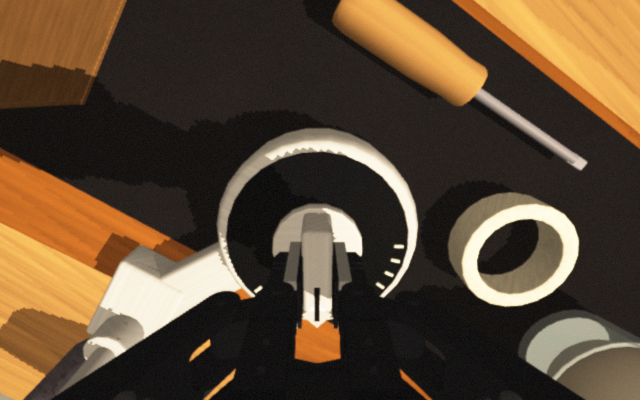

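```bash
python3 -m creep '[[0,0,0.5,0,0,0],[0,0,0.5,0,0,0],[0,0,0.5,0,0,0],[0,0,0.5,0,0,0],[0,0,0.5,0,0,0],[0,0,0.5,0,0,0],[0,0,0,0,0,0],[0,0,0,0,0,0],[0,0,0,0,0,0],[0,0,0,0,0,0]]'; python3 -c "
from h import *
st()"
```

```text
time_s: 10.2
tcp_pos: [0.6056, 0.0301, 0.1884]
tool_rot: [-90.0, 0.1, 128.6]
ft_force: [6.4, -3.2, -2.9]
width: 0.0133
{'time_s': 10.2, 'qpos': [2.8706, 23.9697, -0.8282, 65.1677, -0.0446, -35.7225], 'tcp_pos': [0.6056, 0.0301, 0.1884], 'tool_rot': [-90.0019, 0.0563, 128.5931], 'ft_force': [6.4448, -3.2208, -2.8847], 'moment': [-0.6165, -1.3062, -0.0379], 'width': 0.0133}
```

```bash
python3 -m creep '[[0.3,-0.1,0.3,0,0,0],[0.3,-0.1,0.3,0,0,0],[0.3,-0.1,0.3,0,0,0],[0.3,-0.1,0.3,0,0,0],[0.3,-0.1,0.3,0,0,0],[0,0,0,0,0,0],[0,0,0,0,0,0],[0,0,0,0,0,0],[0,0,0,0,0,0],[0,0,0,0,0,0]]'; python3 -c "
from h import *
st()"
```

```text
time_s: 11.45
tcp_pos: [0.6057, 0.0301, 0.189]
tool_rot: [-89.9, -0.1, 128.6]
ft_force: [4.1, -1.8, -7.8]
width: 0.0129
{'time_s': 11.45, 'qpos': [2.8359, 24.101, -0.5236, 65.5247, 0.0114, -35.7642], 'tcp_pos': [0.6057, 0.0301, 0.189], 'tool_rot': [-89.8854, -0.0965, 128.6], 'ft_force': [4.1077, -1.8025, -7.8084], 'moment': [-0.3196, -1.0965, 0.0395], 'width': 0.0129}
```

```bash
python3 -m creep '[[0.1,0,0,0,0,-0.2],[0.1,0,0,0,0,-0.2],[0.1,0,0,0,0,-0.2],[0.1,0,0,0,0,-0.2],[0.1,0,0,0,0,-0.2],[0,0,0,0,0,-0.2],[0,0,0,0,0,-0.2],[0,0,0,0,0,-0.2],[0,0,0,0,0,-0.2],[0,0,0,0,0,-0.2]]'; python3 -c "
from h import *
st()"
```

```text
time_s: 12.7
tcp_pos: [0.6059, 0.0301, 0.1904]
tool_rot: [-89.9, -0.1, 126.6]
ft_force: [-0.2, -1.7, -11.4]
width: 0.0128
{'time_s': 12.7, 'qpos': [2.8327, 24.0533, -0.3832, 65.6782, 0.0145, -33.7271], 'tcp_pos': [0.6059, 0.0301, 0.1904], 'tool_rot': [-89.9126, -0.0758, 126.5597], 'ft_force': [-0.1674, -1.6542, -11.3915], 'moment': [-0.0816, 0.1287, 0.1581], 'width': 0.0128}
```

```bash
python3 -m creep '[[0,0,-0.4,0,0,-0.2],[0,0,-0.4,0,0,-0.2],[0,0,0,0,0,-0.2],[0,0,0,0,0,-0.2],[0,0,0,0,0,-0.2],[0,0,0,0,0,-0.2],[0,0,0,0,0,-0.2],[0,0,0,0,0,-0.2],[0,0,0,0,0,-0.2],[0,0,0,0,0,-0.2]]'; python3 -c "
from h import *
st()"
```

```text
time_s: 13.95
tcp_pos: [0.6061, 0.03, 0.1899]
tool_rot: [-89.9, -0.0, 124.6]
ft_force: [-4.4, 0.4, -5.1]
width: 0.0134
{'time_s': 13.95, 'qpos': [2.8295, 24.0612, -0.4466, 65.5733, 0.0068, -31.7327], 'tcp_pos': [0.6061, 0.03, 0.1899], 'tool_rot': [-89.9346, -0.0484, 124.5622], 'ft_force': [-4.3507, 0.4019, -5.0862], 'moment': [-0.1055, 1.2132, 0.1396], 'width': 0.0134}
```

```bash
python3 -m creep '[[-0.1,0,0.1,0,0,-0.2],[-0.1,0,0.1,0,0,-0.2],[-0.1,0,0.1,0,0,-0.2],[-0.1,0,0,0,0,-0.2],[-0.1,0,0,0,0,-0.2],[0,0,0,0,0,-0.2],[0,0,0,0,0,-0.2],[0,0,0,0,0,-0.2],[0,0,0,0,0,-0.2],[0,0,0,0,0,-0.2]]'; python3 -c "
from h import *
st()"
```

```text
time_s: 15.2
tcp_pos: [0.6061, 0.0299, 0.1901]
tool_rot: [-90.0, -0.0, 122.6]
ft_force: [-5.4, 0.1, -9.6]
width: 0.013
{'time_s': 15.2, 'qpos': [2.8288, 24.0204, -0.4822, 65.5319, -0.0013, -29.7351], 'tcp_pos': [0.6061, 0.0299, 0.1901], 'tool_rot': [-89.9693, -0.016, 122.5639], 'ft_force': [-5.3829, 0.0847, -9.6212], 'moment': [-0.1264, 1.248, 0.1562], 'width': 0.013}
```

```bash
python3 -m creep '[[-0.1,0,0,0,0,-0.2],[-0.1,0,0,0,0,-0.2],[-0.1,0,0,0,0,-0.2],[-0.1,0,0,0,0,-0.2],[-0.1,0,0,0,0,-0.2],[0,0,0,0,0,-0.2],[0,0,0,0,0,-0.2],[0,0,0,0,0,-0.2],[0,0,0,0,0,-0.2],[0,0,0,0,0,-0.2]]'; python3 -c "
from h import *
st()"
```

```text
time_s: 16.45
tcp_pos: [0.6061, 0.0299, 0.1904]
tool_rot: [-90.0, 0.0, 120.6]
ft_force: [-3.3, -0.5, -9.9]
width: 0.0131
{'time_s': 16.45, 'qpos': [2.8301, 23.9614, -0.5317, 65.4802, -0.0062, -27.7211], 'tcp_pos': [0.6061, 0.0299, 0.1904], 'tool_rot': [-90.0207, 0.0179, 120.5512], 'ft_force': [-3.2751, -0.549, -9.8764], 'moment': [-0.0882, 0.8583, 0.0092], 'width': 0.0131}
```

```bash
python3 -m creep '[[-0.1,0,0,0,0,-0.2],[-0.1,0,0,0,0,-0.2],[-0.1,0,0,0,0,-0.2],[0,0,0,0,0,-0.2],[0,0,0,0,0,-0.2],[0,0,0,0,0,-0.2],[0,0,0,0,0,-0.2],[0,0,0,0,0,-0.2],[0,0,0,0,0,0],[0,0,0,0,0,0]]'; python3 -c "
from h import *
st()"
```

```text
time_s: 17.7
tcp_pos: [0.606, 0.0299, 0.1914]
tool_rot: [-90.1, 0.0, 118.9]
ft_force: [-1.8, -1.1, -4.1]
width: 0.0134
{'time_s': 17.7, 'qpos': [2.8275, 23.8747, -0.5233, 65.5033, -0.0033, -26.0978], 'tcp_pos': [0.606, 0.0299, 0.1914], 'tool_rot': [-90.0872, 0.0464, 118.9253], 'ft_force': [-1.7621, -1.101, -4.1308], 'moment': [-0.2405, 0.5134, -0.2111], 'width': 0.0134}
```

```bash
python3 -m creep '[[0,0,0.15,0,0,0],[0,0,0.15,0,0,0],[0,0,0.15,0,0,0],[0,0,0.15,0,0,0],[0,0,0,0,0,0],[0,0,0,0,0,0],[0,0,0,0,0,0],[0,0,0,0,0,0],[0,0,0,0,0,0],[0,0,0,0,0,0]]'; python3 -c "
from h import *
st()"
```

```text
time_s: 18.95
tcp_pos: [0.606, 0.0299, 0.1912]
tool_rot: [-90.0, 0.0, 119.0]
ft_force: [0.3, -2.3, 0.9]
width: 0.013
{'time_s': 18.95, 'qpos': [2.8306, 23.9046, -0.4973, 65.5409, -0.0069, -26.1396], 'tcp_pos': [0.606, 0.0299, 0.1912], 'tool_rot': [-90.0483, 0.0314, 118.9701], 'ft_force': [0.266, -2.3165, 0.8756], 'moment': [-0.4594, -0.0243, -0.3221], 'width': 0.013}
```

```bash
python3 -m creep '[[0,0,0.3,0,0,0],[0,0,0.3,0,0,0],[0,0,0.3,0,0,0],[0,0,0.3,0,0,0],[0,0,0.3,0,0,0],[0,0,0,0,0,0],[0,0,0,0,0,0],[0,0,0,0,0,0],[0,0,0,0,0,0],[0,0,0,0,0,0]]'; python3 -c "
from h import *
st()"
```

```text
time_s: 20.2
tcp_pos: [0.6058, 0.0299, 0.1925]
tool_rot: [-90.0, 0.0, 119.0]
ft_force: [5.3, -1.8, -5.6]
width: 0.013
{'time_s': 20.2, 'qpos': [2.8317, 23.8724, -0.3484, 65.7469, -0.004, -26.1399], 'tcp_pos': [0.6058, 0.0299, 0.1925], 'tool_rot': [-90.0272, 0.0178, 118.9716], 'ft_force': [5.2543, -1.8372, -5.5567], 'moment': [-0.5649, -0.9027, -0.3321], 'width': 0.013}
```

```bash
python3 -m creep '[[0.1,-0.1,0,0,0,-0.1],[0.1,-0.1,0,0,0,-0.1],[0.1,-0.1,0,0,0,-0.1],[0.1,-0.1,0,0,0,-0.1],[0.1,0,0,0,0,-0.1],[0.1,0,0,0,0,0],[0.1,0,0,0,0,0],[0,0,0,0,0,0],[0,0,0,0,0,0],[0,0,0,0,0,0]]'; python3 -c "
from h import *
st()"
```

```text
time_s: 21.45
tcp_pos: [0.6059, 0.0298, 0.1925]
tool_rot: [-90.0, -0.0, 118.5]
ft_force: [0.2, 0.7, -0.9]
width: 0.0126
{'time_s': 21.45, 'qpos': [2.8019, 23.9271, -0.2598, 65.8359, 0.0307, -25.6811], 'tcp_pos': [0.6059, 0.0298, 0.1925], 'tool_rot': [-89.9927, -0.0376, 118.483], 'ft_force': [0.1566, 0.6794, -0.9133], 'moment': [0.1677, -0.1136, -0.1381], 'width': 0.0126}
```

```bash
python3 -m creep '[[0.1,0,0.25,0,0,-0.1],[0.1,0,0.25,0,0,-0.1],[0.1,0,0.25,0,0,0],[0.1,0,0.25,0,0,0],[0.1,0,0.25,0,0,0],[0,0,0.25,0,0,0],[0,0,0.25,0,0,0],[0,0,0,0,0,0],[0,0,0,0,0,0],[0,0,0,0,0,0]]'; python3 -c "
from h import *
st()"
```

```text
time_s: 22.7
tcp_pos: [0.6061, 0.0297, 0.194]
tool_rot: [-89.9, -0.1, 118.3]
ft_force: [-4.8, 2.0, -3.3]
width: 0.0129
{'time_s': 22.7, 'qpos': [2.7962, 23.9439, -0.0174, 66.1136, 0.0237, -25.4829], 'tcp_pos': [0.6061, 0.0297, 0.194], 'tool_rot': [-89.9426, -0.0536, 118.279], 'ft_force': [-4.7652, 2.0362, -3.3394], 'moment': [0.6865, 0.8896, -0.0062], 'width': 0.0129}
```

```bash
python3 -m creep '[[-0.1,0,0.2,0,0,0],[-0.1,0,0.2,0,0,0],[-0.1,0,0.2,0,0,0],[-0.1,0,0.2,0,0,0],[-0.1,0,0.2,0,0,0],[0,0,0.2,0,0,0],[0,0,0,0,0,0],[0,0,0,0,0,0],[0,0,0,0,0,0],[0,0,0,0,0,0]]'
python3 - <<'E'
from h import *
st()
im=imaging.capture("side");u=proj("side",[.606,.03,.18]).astype(int);print(u)
cv2.imwrite("pics/g.png",cv2.resize(im[u[1]-50:u[1]+40,u[0]-60:u[0]+60],(800,600),interpolation=cv2.INTER_CUBIC)[:,:,::-1])
imaging.capture("wrist")
for n in ("knob_grip","pointer"):
    print(n,[(round(d["score"],2),np.round(d["point"],4).tolist()) for d in models.place_of("wrist",n)[:2]])
E
```

```text
time_s: 23.95
tcp_pos: [0.6061, 0.0297, 0.1954]
tool_rot: [-90.0, -0.0, 118.3]
ft_force: [-3.9, 3.8, -2.5]
width: 0.0131
{'time_s': 23.95, 'qpos': [2.7982, 23.8605, 0.0621, 66.2141, 0.0181, -25.4816], 'tcp_pos': [0.6061, 0.0297, 0.1954], 'tool_rot': [-89.9965, -0.0218, 118.2797], 'ft_force': [-3.9122, 3.7736, -2.5207], 'moment': [0.7411, 0.8888, -0.0929], 'width': 0.0131}
[298 209]
knob_grip [(0.72, [0.6059, 0.0273, 0.2025])]
pointer [(0.56, [0.6312, 0.0416, 0.184])]
```

View pics/g.png

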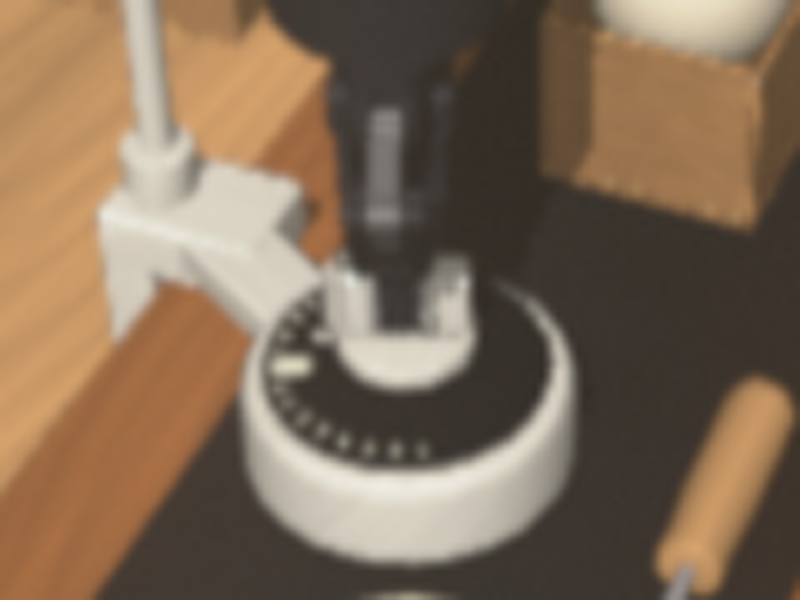

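```bash
python3 -m creep '[[0,0,0,0,0,0],[0,0,0,0,0,0],[0,0,0,0,0,0],[0,0,0,0,0,0],[0,0,0,0,0,0],[0,0,0,0,0,0],[0,0,0,0,0,0],[0,0,0,0,0,0],[0,0,0,0,0,0],[0,0,0,0,0,0]]' 0 && python3 -m creep '[[0,0,5,0,0,0],[0,0,12,0,0,0],[0,0,12,0,0,0],[0,0,12,0,0,0],[0,0,12,0,0,0],[0,0,12,0,0,0],[0,0,12,0,0,0],[0,0,12,0,0,0],[0,0,0,0,0,0],[0,0,0,0,0,0]]'
python3 - <<'E'
from h import *
st()
im=imaging.capture("wrist")
cv2.imwrite("pics/h.png",im[:,:,::-1])
imaging.capture("side")
for c in ("wrist","side"):
  for n in ("knob_grip","pointer","mark","tape","screwdriver"):
    print(c,n,[(round(d["score"],2),np.round(d["point"],4).tolist()) for d in models.place_of(c,n)[:1]])
E
```

```text
time_s: 25.4
tcp_pos: [0.6062, 0.0296, 0.1953]
tool_rot: [-90.0, -0.0, 118.3]
ft_force: [1.2, 0.4, -0.5]
width: 0.0851
time_s: 26.65
tcp_pos: [0.6062, 0.0296, 0.284]
tool_rot: [-90.0, -0.0, 118.3]
ft_force: [0.0, 0.3, 0.3]
width: 0.0851
{'time_s': 26.65, 'qpos': [2.7929, 22.4755, 11.0607, 78.6103, -0.0008, -25.4815], 'tcp_pos': [0.6062, 0.0296, 0.284], 'tool_rot': [-89.977, -0.0101, 118.2743], 'ft_force': [0.0039, 0.2872, 0.3168], 'moment': [0.0391, -0.0065, 0.0517], 'width': 0.0851}
wrist knob_grip [(0.59, [0.6073, 0.0303, 0.2003])]
wrist pointer [(0.61, [0.6319, 0.0463, 0.1842])]
wrist mark [(0.56, [0.627, 0.0483, 0.1743])]
wrist tape [(0.65, [0.5408, 0.1375, 0.1276])]
wrist screwdriver [(0.64, [0.4861, 0.0471, 0.1292])]
side knob_grip [(0.55, [0.6037, 0.0281, 0.2022])]
side pointer [(0.97, [0.6318, 0.0433, 0.1859])]
side mark [(0.69, [0.6379, 0.0498, 0.1726])]
side tape [(0.94, [0.5442, 0.1387, 0.128])]
side screwdriver [(0.65, [0.4936, 0.0454, 0.1277])]
```

View pics/h.png

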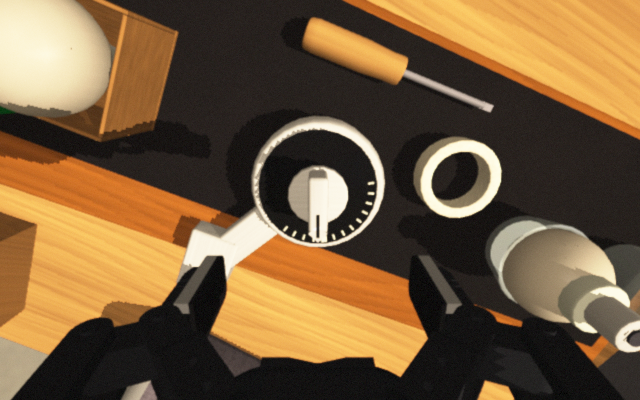

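```bash
python3 -c "
from h import *
r.finish_job()"
```

```text
the job is handed in; nothing more can be done
```

I turned the knob clockwise to the mark, then pulled lightly and turned in steps of about 2° until the notch showed. There the knob rose about 1 mm by itself and the pull dropped from about 10 N to nearly 0. I pulled it out, let go and backed away about 90 mm. I handed the job in at about 27 s and have no verdict.

**Last checks:**
- **Knob out:** it is about 8.5 mm out by the tool's travel. After release, the pointer still reads 8–10 mm higher than when pushed in, so it appears locked.
- **Pointer to mark:** the horizontal distance reads about 5 mm from the wrist camera and about 9 mm from the side camera, both under 15.5 mm.
- **Pull and twist:** the largest pull in the end-of-call readings was 11.4 N, of which about 9 N was probably on the plate. The force between readings was not recorded. Just after the notch, the twist read about -0.33 N m, probably the lug resting on the notch edge. It eased when I turned on by 0.5°.
- **Other things:** the tape is within about 2 mm of where it was. I located the screwdriver only at the end, so I have no earlier reading to compare; it looks undisturbed in the pictures. I did not re-measure the bulbs, ramekin, carton, case and jar, but the tool never went near them.

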